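# Show how the practice puzzle box is locked

## Task

Show the apprentice how the practice box is locked: point down at the pale thumb bar on its half-open walnut panel, with the fingertips a few centimetres above the middle of the bar and not touching it, and stay there for two seconds, then push the panel gently with the fingertips until it is fully shut, without gripping it. Last, point down in the same way at the middle of the jade-green pin dish, where the locking pins lie, for two seconds, and finish there, still pointing. Never touch the jade dish, and leave everything else on the bench where it is.

Things in the scene. Friction and masses are not known exactly. Their poses are not given: they have to be found in the camera images.
- practice_box: Practice puzzle box of pale hinoki with marquetry sides, fixed to the bench: 130 long (its x) x 100 wide (its y) x 76 mm high. Origin at the centre of its underside, z up. A walnut panel slides in its top along the box's x axis and opens towards the box's -x, sticking out over that end by the joint value.
- panel (a joint): Slide of the walnut panel (128 x 84 x 8 mm, underside 64 mm above the bench), in m: 0 = fully shut, its outer end about flush with the box's -x end; grows as it opens towards the box's -x, to 0.075 at most. Starts about half open (0.04 to 0.065). It stays where it is left, needs about 1.5 to 2 N to slide, and meets a firm stop at 0.
- thumb_bar (a point): Centre of the top of the raised thumb bar of pale wood across the panel's outer end, 86 mm above the bench; it travels with the panel; axes as the box's. The bar is 60 mm long (along the box's y), 12 mm thick (box's x) and stands 14 mm above the panel. Its outer face lies 6 mm towards the box's -x from this point: pushing that face along the box's +x shuts the panel.
- jade_dish: Jade-green ceramic pin dish, loose and fragile: round, 84 mm across the rim, 60 mm at the foot, 26 mm high, with three small brass pins lying in it. Origin at the centre of its underside, z up. Not to be touched.
- jade_dish_rim (a point): Centre of the mouth of the jade-green dish, 26 mm above the bench.
- white_dish: Bystander, loose, not to be disturbed. Origin at the centre of its underside, z up. White ceramic dish of the same shape as the jade one (84 mm across, 26 mm high) with three steel pins.
- sanding_block: Bystander, loose, not to be disturbed. Origin at the centre of its underside, z up. Sanding block, pale wood with a cork face underneath, 110 (x) x 65 (y) x 40 mm high.
- hinoki_cube: Bystander, loose, not to be disturbed. Origin at the centre of its underside, z up. Hinoki offcut cube, pale wood, 45 mm.
- bench_dog: Bystander, loose, not to be disturbed. Origin at the centre of its underside, z up. Round steel bench dog standing upright, head 34 mm across, 50 mm high.
- hammer: Bystander, loose, not to be disturbed: a steel-headed hammer lying on the bench beyond the box, 260 mm long along its x axis (head at +x), 26 mm high.
- bin (a joint): Swing of the bent tin tilting bin (130 x 190 x 100 mm) on its two side pivots 140 mm above the bench, in a wooden stand at the right edge of the bench, in rad; 0 = hanging upright. Bystander, not to be swung.

How it is judged:
By the outcome, as a careful person would: the job done as asked, in the order asked, and still so for the second after the job is handed in, with the robot touching nothing.
It also fails if it takes over 46 s, if anything falls off the work surface, if the arm or the gripper's body presses on something with over 40 N, if the wrist force passes 120 N, or if a joint passes its speed limit or range.

## Robot

A 7-joint arm with a two-finger parallel gripper is mounted at the origin on the work surface. World frame = base frame: x ahead of the robot, y to its left, z up, the work surface at z = 0. Lengths are in m, angles in rad, forces in N, time in s.
With the tool pointing down it reaches from about 0.4 to 0.85 m from the base axis. Payload 4.5 kg.
Tool frame: the origin (TCP) lies between the finger pads, 19 mm behind the fingertips; this is the grasp point; z points along the fingers, y is the line along which they close (so a half turn about z gives the same grasp; the last joint's range is limited). The gripper opens to 88 mm and grips with 3 to 60 N. Pads are 18 mm wide; open, the fingers measure 123 mm over their backs; the gripper's body (75 mm by 187 mm) begins 45 mm behind the grasp point.
Start: joints at [-1.221, 0.689, -0.195, 1.565, 0.157, 0.902, -0.215], TCP at [0.194, 0.594, 0.257] pointing down, gripper open.
Joint ranges: [-3.01, 3.01], [-0.46, 2.08], [-1.47, 1.51], [0.13, 2.56], [-1, 4.14], [0.04, 2.09], [-2.66, 2.66]. Speed limits (rad/s): [2.57, 2.57, 3.14, 3.14, 3.14, 3.14, 3.14].

## Interface

Orientations are given as a unit quaternion [x, y, z, w].
In Python, from plant import r, eyes, nets gives the robot as it stands.
- The arm moves only by the shell command python3 -m pendant 'ROWS' [FORCE]. ROWS is JSON, a list of rows, each an object of numbers: "claw": the opening, from 0 (shut) to 1 (fully open); "dx", "dy", "dz": the shift along the world's x, y, z in mm; "twist": the turn about the world's z in rad. In form: [{"claw": .., "dx": .., "dy": .., "dz": .., "twist": ..}, ...]. A call has 1 to 8 rows; each row is the pose to reach, as a shift and turn from the pose commanded when the call began; what a row does not reach only later rows make up. A row lasts 1/10 s, in which the tool goes at most 50 mm and 8.59 degrees, less where a joint would pass 70% of its speed; a pose out of reach is approached as far as the arm can. A call with a gripper value outside its range is refused whole. The fingers move at their own pace and stop on an object; FORCE is the grip in N (left out, the last holds). Time passes only in rows, so rows that repeat a pose let the fingers close. It gives the time, the measured TCP pose, the force, the opening and the grip force at its end, in the units of the state.
- r.get_state(): the state, without advancing time (a new reading comes with each control period).
- eyes.snapshot(name): name is "side" or "top" or "wrist"; returns (picture, depth): 384x512x3 uint8, blue, green, red; 384x512 float32, m along the optical axis (not along the pixel's ray), 0 where there is no reading.
- eyes.camera_info(name): a dict with "K" (3x3 intrinsics, pixels), "D" ([k1, k2, p1, p2, k3] as OpenCV has them; the pictures are not rectified), "world_to_cam" (4x4, takes a point from world to camera coordinates); the wrist camera has in their place "T_tool_cam" (4x4, takes a point from camera to tool coordinates, whose origin is the TCP and whose axes are the flange's). Camera axes: x right, y down, z forward; pixel columns grow to the right and rows downward; lengths in m; the calibration is good to about 2 mm. A picture is of the moment at which its call begins: read the wrist's pose just before it. camera_info takes no time and is no camera call.
- r.finish_job(): hands the job in; it is judged then, once.
Trained networks look in the newest picture that a camera, given by its name, has taken for a name from the list of things; names that differ only in an ending like _2 or _b are one class to them, and where a whole thing is asked for, a point or a joint stands for the part that bears it (a point fixed in the world has none). Each returns a list of dicts, best first, with "confidence" (0 to 1); they miss things now and then, are a little off and sometimes report something else, mostly with a low value. They report only what shows in the picture. A call takes as long as a camera call.
- nets.spot_in(camera, query): "box" ([left, top, width, height] as shares, 0 to 1, of the picture: columns of its width, rows of its height, round what is visible of it).
- nets.place_of(camera, query): "position" ([column, row] as shares, 0 to 1, of the picture: columns of its width, rows of its height: a listed point, or the origin of a listed thing).
The state is a dict: "clock": time; "q": joint angles; "qd": joint speeds; "joint_torque": joint torques, N m; "tool_pos": TCP position; "eef_rot": TCP orientation; "contact_force": force on the tool from outside, world axes, zero at the start; "moment": the same for the moment, N m; "opening": opening from 0.0 (shut) to 1.0 (fully open); "finger_force": force on a finger pad.
Only numpy, scipy, OpenCV 4.12 (cv2) and the standard library are available. Lean on these libraries where they do the work, as an engineer would, in place of code of your own. Each camera call takes 0.05 s, during which the arm holds its last target. There are 200 camera calls.

## Working session

There is one attempt and no reset: what is moved stays moved. The work goes in short steps, Python scripts to look and compute and a shell command to move; the robot and the scene stay as the last step left them, time stands still between calls to the robot, and variables do not carry over. Pictures are saved under pics/ and viewed, at most 10 in all, crops included, and the job is handed in when it is done.

```bash
ls; mkdir -p pics
cat > h.py <<'E'
import numpy as np,cv2
from plant import r,eyes,nets
from scipy.spatial.transform import Rotation as R
def pose():
    s=r.get_state();T=np.eye(4);T[:3,:3]=R.from_quat(s["eef_rot"]).as_matrix();T[:3,3]=s["tool_pos"];return T
def cam(name,T=None):
    c=eyes.camera_info(name)
    W=np.linalg.inv(c["world_to_cam"]) if "world_to_cam" in c else T@np.array(c["T_tool_cam"])
    return np.array(c["K"]),np.array(c["D"]),W
def ray(name,uv,z,T=None):  # pixel -> world at height z
    K,D,W=cam(name,T)
    p=cv2.undistortPoints(np.array([[uv]],float),K,D).ravel()
    d=W[:3,:3]@np.array([p[0],p[1],1]);o=W[:3,3]
    return o+d*(z-o[2])/d[2]
def proj(name,P,T=None):
    K,D,W=cam(name,T);V=np.linalg.inv(W)
    return cv2.projectPoints(np.atleast_2d(P).astype(float),cv2.Rodrigues(V[:3,:3])[0],V[:3,3],K,D)[0].reshape(-1,2)
def look(names,qs,pic=None):
    for n in names:
        T=pose();im,d=eyes.snapshot(n)
        if pic: cv2.imwrite(f"pics/{pic}_{n}.png",im)
        for q,z in qs:
            for k in nets.place_of(n,q)[:2]:
                uv=np.array(k["position"])*[512,384]
                print(n,q,round(k["confidence"],2),uv.round(1),ray(n,uv,z,T).round(4))
E
python3 - <<'E'
from h import *
print(r.get_state())
look(["top","side"],[("practice_box",0),("thumb_bar",.086),("jade_dish",0),("jade_dish_rim",.026),("white_dish",0),("sanding_block",0),("hinoki_cube",0),("bench_dog",0),("hammer",0),("bin",.14)],"a")
E
```

```text
pics
{'clock': 0.0, 'q': array([-1.22119069,  0.68998315, -0.19448127,  1.56638592,  0.15733041,
        0.90249872, -0.21508088]), 'qd': array([ 1.33118793e-03, -8.13347997e-04,  2.22594024e-03,  3.86009038e-04,
       -1.24457182e-03,  2.39298763e-03, -5.19013956e-05]), 'joint_torque': array([ 2.40330337e-04, -5.27558792e+01, -1.26670238e+00, -1.53428364e+01,
       -5.26233867e-02,  6.40137776e-03,  1.66007126e-04]), 'tool_pos': array([0.19399126, 0.59347931, 0.25659855]), 'eef_rot': array([ 1.57196885e-01,  9.87566835e-01, -9.39478728e-04, -5.69870691e-05]), 'contact_force': array([ 0.10957283, -0.14693214,  0.14159855]), 'moment': array([-0.02832325, -0.02277268,  0.02064667]), 'finger_force': 0.0, 'opening': 1.0044011442842786}
top practice_box 0.78 [215.7 208.2] [ 0.6082 -0.0107  0.    ]
top thumb_bar 0.8 [201.7 243.4] [0.498  0.0234 0.086 ]
top jade_dish 0.7 [292.3 252.8] [ 0.4665 -0.2519  0.    ]
top jade_dish_rim 0.63 [289.5 259.6] [ 0.4464 -0.2413  0.026 ]
top white_dish 0.9 [297.7 214.1] [ 0.588  -0.2702  0.    ]
top sanding_block 0.71 [122.2 207.8] [0.6108 0.2898 0.    ]
top hinoki_cube 0.58 [120.6 255.1] [0.4601 0.2928 0.    ]
top bench_dog 0.64 [172.  149.4] [0.7983 0.1311 0.    ]
top hammer 0.72 [263.4 154.9] [ 0.7781 -0.1631  0.    ]Traceback (most recent call last):
  File "<stdin>", line 3, in <module>
  File "h.py", line 23, in look
    for k in nets.place_of(n,q)[:2]:
             ~~~~~~~~~~~~~^^^^^
ValueError: it knows: bench_dog, hammer, hinoki_cube, jade_dish, jade_dish_rim, practice_box, sanding_block, thumb_bar, white_dish
```

Run:
```python
from h import *
look(["side"],[("practice_box",0),("thumb_bar",.086),("jade_dish",0),("jade_dish_rim",.026),("white_dish",0)],"b")
im=cv2.imread("pics/a_top.png");cv2.imwrite("pics/a_top2.png",cv2.resize(im[120:290,80:350],None,fx=2.9,fy=2.9,interpolation=cv2.INTER_CUBIC))
```

```text
side practice_box 0.66 [247.5 185.3] [ 0.6092 -0.007   0.    ]
side thumb_bar 0.81 [215.9 169.7] [0.4983 0.0196 0.086 ]
side jade_dish 0.87 [220.1 243.1] [ 0.4614 -0.242   0.    ]
side jade_dish_rim 0.69 [218.5 244.1] [ 0.4549 -0.2619  0.026 ]
side white_dish 0.62 [268.1 241. ] [ 0.6205 -0.2726  0.    ]
```

View pics/a_top2.png

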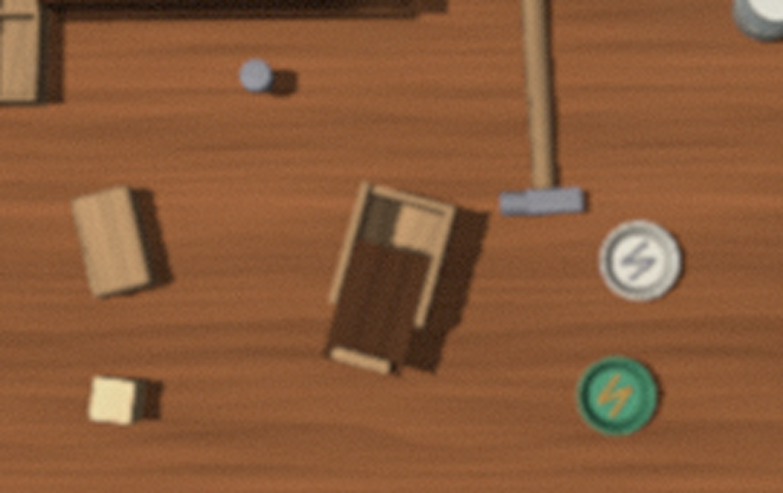

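View pics/b_side.png

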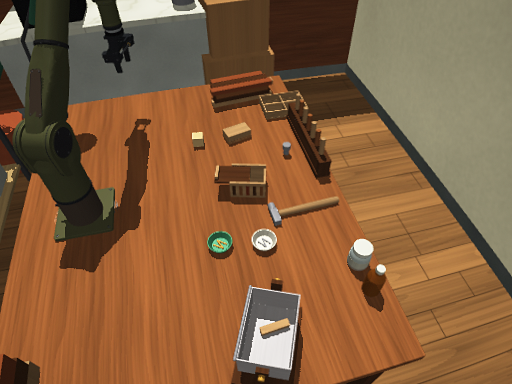

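The top view (crop at 2.9x, offset (80,120)) shows the box with its side edge running from (330,302) to (366,183), so its yaw is about -17°. The thumb bar is at about (362,359), which is (205,244) in the full picture, and the jade dish is at (618,396). The white dish lies beyond the jade one. In the side view the robot is at top left and the way across the bench is clear. The tool's y axis already lies roughly along the bar.

```bash
python3 -m pendant '[{"claw":0,"dx":10,"dy":-20,"dz":0,"twist":0},{"claw":0,"dx":28,"dy":-53,"dz":0,"twist":0},{"claw":0,"dx":48,"dy":-92,"dz":0,"twist":0},{"claw":0,"dx":68,"dy":-130,"dz":0,"twist":0},{"claw":0,"dx":88,"dy":-168,"dz":0,"twist":0},{"claw":0,"dx":108,"dy":-206,"dz":0,"twist":0},{"claw":0,"dx":128,"dy":-244,"dz":0,"twist":0},{"claw":0,"dx":148,"dy":-280,"dz":0,"twist":0}]' 10
python3 -m pendant '[{"claw":0,"dx":20,"dy":-38,"dz":0,"twist":0},{"claw":0,"dx":40,"dy":-76,"dz":0,"twist":0},{"claw":0,"dx":60,"dy":-114,"dz":0,"twist":0},{"claw":0,"dx":80,"dy":-152,"dz":0,"twist":0},{"claw":0,"dx":96,"dy":-190,"dz":0,"twist":0},{"claw":0,"dx":106,"dy":-225,"dz":0,"twist":0},{"claw":0,"dx":110,"dy":-250,"dz":0,"twist":0},{"claw":0,"dx":110,"dy":-250,"dz":0,"twist":0}]'
python3 -m pendant '[{"claw":0,"dx":0,"dy":0,"dz":0,"twist":0},{"claw":0,"dx":0,"dy":0,"dz":0,"twist":0}]'
python3 - <<'E'
from h import *
look(["wrist"],[("thumb_bar",.086),("practice_box",0),("jade_dish_rim",.026)],"c")
T=pose();print(T.round(3))
E
```

```text
clock: 1.6
tool_pos: [0.3428, 0.3124, 0.2577]
eef_rot: [0.157, 0.988, 0.0, 0.0]
contact_force: [0.2, -0.6, -0.8]
opening: 0.299
finger_force: 0.0
clock: 2.4
tool_pos: [0.4526, 0.0598, 0.2574]
eef_rot: [0.161, 0.987, -0.001, 0.0]
contact_force: [0.3, 0.6, -0.5]
opening: 0.006
finger_force: 0.0
clock: 2.6
tool_pos: [0.452, 0.0657, 0.2576]
eef_rot: [0.156, 0.988, 0.001, 0.0]
contact_force: [-0.7, 0.5, 0.1]
opening: 0.003
finger_force: 0.0
wrist thumb_bar 0.77 [222.  222.4] [0.4955 0.0146 0.086 ]
wrist jade_dish_rim 0.67 [ 47.3 236.3] [ 0.4582 -0.2576  0.026 ]
[[-0.951  0.308  0.     0.452]
 [ 0.308  0.951  0.     0.065]
 [ 0.     0.001 -1.     0.258]
 [ 0.     0.     0.     1.   ]]
```

View pics/c_wrist.png

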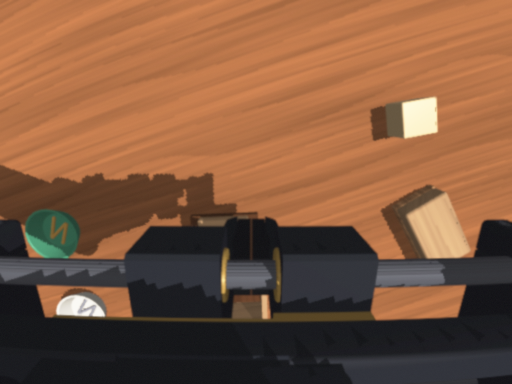

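The wrist view shows part of the thumb bar at about (190–256, 218), with the fingers hiding the rest. The jade dish is at (52,232) and the white one at (80,305). I'll move forward so that the bar comes out clear above the fingers in the picture.

```bash
python3 -m pendant '[{"claw":0,"dx":20,"dy":-8,"dz":5,"twist":0},{"claw":0,"dx":50,"dy":-20,"dz":10,"twist":0},{"claw":0,"dx":80,"dy":-32,"dz":15,"twist":0},{"claw":0,"dx":100,"dy":-40,"dz":20,"twist":0},{"claw":0,"dx":100,"dy":-40,"dz":20,"twist":0},{"claw":0,"dx":100,"dy":-40,"dz":20,"twist":0}]'
python3 - <<'E'
from h import *
look(["wrist"],[("thumb_bar",.086),("practice_box",0),("jade_dish_rim",.026)],"d")
im=cv2.imread("pics/d_wrist.png");T=pose();print(T[:3,3].round(4))
cv2.imwrite("pics/d2.png",cv2.resize(im[100:260,130:330],None,fx=4,fy=3.75,interpolation=cv2.INTER_CUBIC))
E
```

```text
clock: 3.4
tool_pos: [0.5513, 0.0248, 0.277]
eef_rot: [0.157, 0.988, 0.0, -0.001]
contact_force: [-0.8, 1.0, -0.3]
opening: 0.003
finger_force: 0.0
wrist thumb_bar 0.67 [229.1 133.3] [0.4996 0.0141 0.086 ]
wrist practice_box 0.74 [242.  205.6] [ 0.6146 -0.0116  0.    ]
wrist jade_dish_rim 0.97 [ 47.5 160.3] [ 0.4533 -0.256   0.026 ]
[0.5509 0.0249 0.2773]
```

View pics/d2.png

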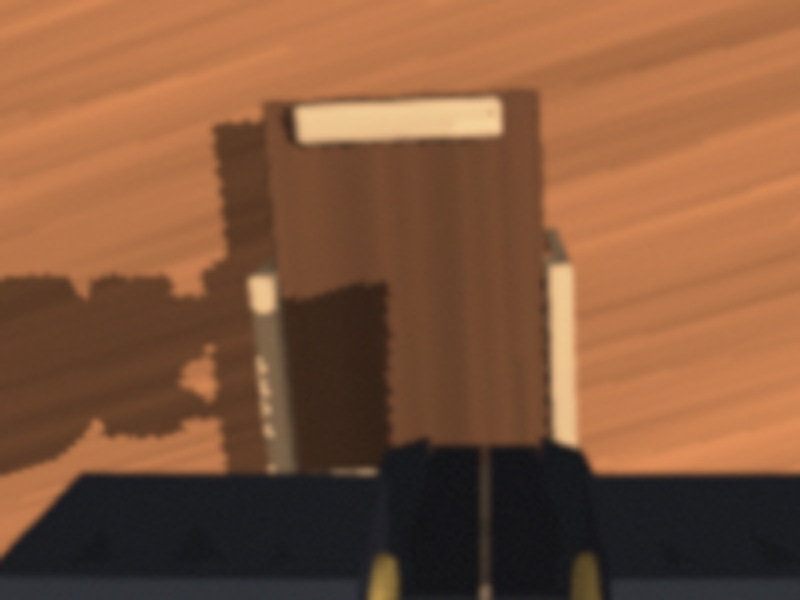

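The crop shows the pale thumb bar clearly. Its top-face corners are at (296,106), (502,97), (500,136) and (299,143) in the crop, so its middle is at about (229.8,132) in the full picture, in line with the network.

Run:
```python
from h import *
T=pose();f=lambda p:(130+p[0]/4,100+p[1]/3.75)
P=np.array([ray("wrist",f(p),.086,T) for p in [(296,106),(502,97),(500,136),(299,143)]])
print(P.round(4),P.mean(0).round(4)); v=P[1]+P[2]-P[0]-P[3]; print(np.linalg.norm(v)/2,"box yaw",np.degrees(np.arctan2(v[1],v[0]))-90)
for p,q in [((282,270),(298,470)),((548,260),(555,443))]: # box wall inner edges, z .076
    a,b=ray("wrist",f(p),.076,T),ray("wrist",f(q),.076,T);d=b-a;print(a.round(4),np.degrees(np.arctan2(d[1],d[0])))
# wall ends (-x end of box)
for p in [(250,274),(572,262)]: print("end",ray("wrist",f(p),.076,T).round(4))
# top camera corners of box at z .076
g=lambda p:(80+p[0]/2.9,120+p[1]/2.9)
a,b,c,d=[ray("top",g(p),.076) for p in [(366,183),(455,207),(330,302),(420,326)]]
for u,w in [(c,a),(d,b)]: e=w-u;print("top",u.round(4),w.round(4),np.degrees(np.arctan2(e[1],e[0])),np.linalg.norm(e))
print(((a+b+c+d)/4).round(4))
```

```text
[[ 0.4847 -0.0117  0.086 ]
 [ 0.5007  0.0457  0.086 ]
 [ 0.5118  0.0415  0.086 ]
 [ 0.4956 -0.0148  0.086 ]] [0.4982 0.0152 0.086 ]
0.059078833412514596 box yaw -15.782677576556154
[ 0.5331 -0.0362  0.076 ] -16.613036320364202
[0.5555 0.0432 0.076 ] -15.126284389941768
end [ 0.5313 -0.0462  0.076 ]
end [0.5584 0.05   0.076 ]
top [0.5558 0.0486 0.076 ] [0.6799 0.0116 0.076 ] -16.62550955398736 0.12953786224339886
top [ 0.5306 -0.045   0.076 ] [ 0.6542 -0.0815  0.076 ] -16.456205718316173 0.12883694489079558
[ 0.6051 -0.0166  0.076 ]
```

```bash
python3 -m pendant '[{"claw":0,"dx":-20,"dy":-4,"dz":-20,"twist":0.01},{"claw":0,"dx":-45,"dy":-8,"dz":-50,"twist":0.03},{"claw":0,"dx":-53,"dy":-10,"dz":-80,"twist":0.03},{"claw":0,"dx":-53,"dy":-10,"dz":-110,"twist":0.03},{"claw":0,"dx":-53,"dy":-10,"dz":-130,"twist":0.03},{"claw":0,"dx":-53,"dy":-10,"dz":-137,"twist":0.03},{"claw":0,"dx":-53,"dy":-10,"dz":-137,"twist":0.03},{"claw":0,"dx":-53,"dy":-10,"dz":-137,"twist":0.03}]'
python3 - <<'E'
from h import *
look(["side"],[("thumb_bar",.086)],"e")
im=cv2.imread("pics/e_side.png");cv2.imwrite("pics/e2.png",cv2.resize(im[90:250,150:310],None,fx=3.7,fy=3.7,interpolation=cv2.INTER_CUBIC))
E
```

```text
clock: 4.4
tool_pos: [0.4995, 0.0144, 0.1412]
eef_rot: [0.142, 0.99, 0.0, 0.001]
contact_force: [0.0, 0.1, -0.2]
opening: 0.006
finger_force: 0.0
```

View pics/e2.png

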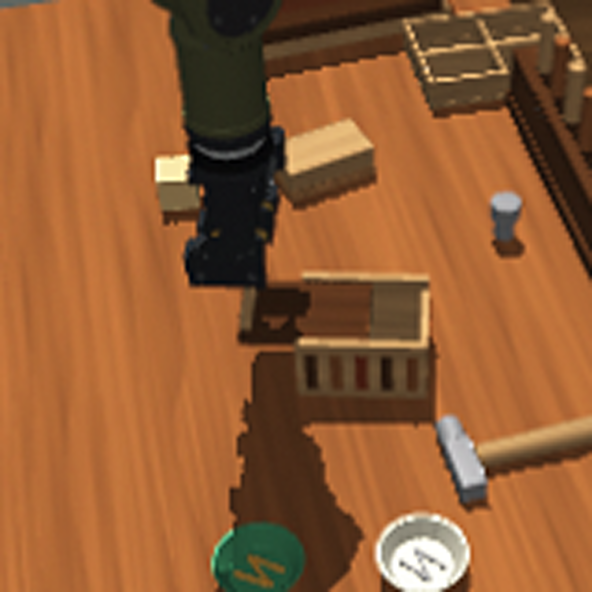

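The view shows the fingertips hanging just above the pale bar, at about (245,285) in the crop, with nothing touched. Next I'll hold for 2.4 s, back off outward along the box axis, and go down.

```bash
H='x'
python3 -m pendant '[{"claw":0,"dx":0,"dy":0,"dz":0,"twist":0},{"claw":0,"dx":0,"dy":0,"dz":0,"twist":0},{"claw":0,"dx":0,"dy":0,"dz":0,"twist":0},{"claw":0,"dx":0,"dy":0,"dz":0,"twist":0},{"claw":0,"dx":0,"dy":0,"dz":0,"twist":0},{"claw":0,"dx":0,"dy":0,"dz":0,"twist":0},{"claw":0,"dx":0,"dy":0,"dz":0,"twist":0},{"claw":0,"dx":0,"dy":0,"dz":0,"twist":0}]'
python3 -m pendant '[{"claw":0,"dx":0,"dy":0,"dz":0,"twist":0},{"claw":0,"dx":0,"dy":0,"dz":0,"twist":0},{"claw":0,"dx":0,"dy":0,"dz":0,"twist":0},{"claw":0,"dx":0,"dy":0,"dz":0,"twist":0},{"claw":0,"dx":0,"dy":0,"dz":0,"twist":0},{"claw":0,"dx":0,"dy":0,"dz":0,"twist":0},{"claw":0,"dx":0,"dy":0,"dz":0,"twist":0},{"claw":0,"dx":0,"dy":0,"dz":0,"twist":0}]'
python3 -m pendant '[{"claw":0,"dx":0,"dy":0,"dz":0,"twist":0},{"claw":0,"dx":0,"dy":0,"dz":0,"twist":0},{"claw":0,"dx":0,"dy":0,"dz":0,"twist":0},{"claw":0,"dx":0,"dy":0,"dz":0,"twist":0},{"claw":0,"dx":0,"dy":0,"dz":0,"twist":0},{"claw":0,"dx":0,"dy":0,"dz":0,"twist":0},{"claw":0,"dx":0,"dy":0,"dz":0,"twist":0},{"claw":0,"dx":0,"dy":0,"dz":0,"twist":0}]'
python3 -m pendant '[{"claw":0,"dx":-12,"dy":3.5,"dz":0,"twist":0},{"claw":0,"dx":-28,"dy":8,"dz":0,"twist":0},{"claw":0,"dx":-33,"dy":9.5,"dz":0,"twist":0},{"claw":0,"dx":-33,"dy":9.5,"dz":-10,"twist":0},{"claw":0,"dx":-33,"dy":9.5,"dz":-28,"twist":0},{"claw":0,"dx":-33,"dy":9.5,"dz":-41,"twist":0},{"claw":0,"dx":-33,"dy":9.5,"dz":-44,"twist":0},{"claw":0,"dx":-33,"dy":9.5,"dz":-44,"twist":0}]'
```

```text
clock: 5.3
tool_pos: [0.4991, 0.0141, 0.1404]
eef_rot: [0.142, 0.99, 0.0, -0.0]
contact_force: [-0.9, 0.4, 0.3]
opening: 0.003
finger_force: 0.0
clock: 6.1
tool_pos: [0.4991, 0.0141, 0.1405]
eef_rot: [0.142, 0.99, 0.0, 0.0]
contact_force: [0.3, -1.0, 0.6]
opening: 0.005
finger_force: 0.0
clock: 6.9
tool_pos: [0.4991, 0.0141, 0.1404]
eef_rot: [0.142, 0.99, 0.0, 0.0]
contact_force: [0.0, -0.5, 0.4]
opening: 0.003
finger_force: 0.0
clock: 7.7
tool_pos: [0.4664, 0.0235, 0.0957]
eef_rot: [0.142, 0.99, -0.0, -0.0]
contact_force: [-1.5, 0.6, 0.1]
opening: 0.006
finger_force: 0.0
```

```bash
python3 -m pendant '[{"claw":0,"dx":5,"dy":-1.5,"dz":0,"twist":0},{"claw":0,"dx":10,"dy":-3,"dz":0,"twist":0},{"claw":0,"dx":14,"dy":-4,"dz":0,"twist":0},{"claw":0,"dx":18,"dy":-5,"dz":0,"twist":0},{"claw":0,"dx":22,"dy":-6.5,"dz":0,"twist":0},{"claw":0,"dx":26,"dy":-7.5,"dz":0,"twist":0},{"claw":0,"dx":30,"dy":-8.5,"dz":0,"twist":0},{"claw":0,"dx":34,"dy":-10,"dz":0,"twist":0}]'
python3 -m pendant '[{"claw":0,"dx":4,"dy":-1,"dz":0,"twist":0},{"claw":0,"dx":8,"dy":-2.5,"dz":0,"twist":0},{"claw":0,"dx":12,"dy":-3.5,"dz":0,"twist":0},{"claw":0,"dx":16,"dy":-4.5,"dz":0,"twist":0},{"claw":0,"dx":19,"dy":-5.5,"dz":0,"twist":0},{"claw":0,"dx":22,"dy":-6.5,"dz":0,"twist":0},{"claw":0,"dx":25,"dy":-7,"dz":0,"twist":0},{"claw":0,"dx":27,"dy":-8,"dz":0,"twist":0}]'
```

```text
clock: 8.5
tool_pos: [0.5003, 0.0137, 0.0964]
eef_rot: [0.142, 0.99, 0.0, -0.0]
contact_force: [-1.1, 0.6, 0.1]
opening: 0.007
finger_force: 0.8
clock: 9.3
tool_pos: [0.5273, 0.0055, 0.0964]
eef_rot: [0.142, 0.99, 0.0, 0.0]
contact_force: [-2.1, 0.4, -0.8]
opening: 0.006
finger_force: 0.8
```

```bash
python3 -m pendant '[{"claw":0,"dx":1.5,"dy":-0.4,"dz":0,"twist":0},{"claw":0,"dx":3,"dy":-0.9,"dz":0,"twist":0},{"claw":0,"dx":4,"dy":-1.2,"dz":0,"twist":0},{"claw":0,"dx":5,"dy":-1.5,"dz":0,"twist":0},{"claw":0,"dx":6,"dy":-1.8,"dz":0,"twist":0},{"claw":0,"dx":6,"dy":-1.8,"dz":0,"twist":0}]'
```

```text
clock: 9.9
tool_pos: [0.5333, 0.0037, 0.0965]
eef_rot: [0.142, 0.99, 0.0, 0.0]
contact_force: [-1.7, 1.4, -0.3]
opening: 0.007
finger_force: 0.5
```

```bash
python3 -m pendant '[{"claw":0,"dx":1,"dy":-0.3,"dz":0,"twist":0},{"claw":0,"dx":2,"dy":-0.6,"dz":0,"twist":0},{"claw":0,"dx":2,"dy":-0.6,"dz":0,"twist":0}]'
python3 -m pendant '[{"claw":0,"dx":1,"dy":-0.3,"dz":0,"twist":0},{"claw":0,"dx":2,"dy":-0.6,"dz":0,"twist":0},{"claw":0,"dx":2,"dy":-0.6,"dz":0,"twist":0}]'
```

```text
clock: 10.2
tool_pos: [0.5353, 0.0031, 0.0965]
eef_rot: [0.142, 0.99, 0.0, 0.0]
contact_force: [-1.0, 0.5, -0.2]
opening: 0.005
finger_force: 0.5
clock: 10.5
tool_pos: [0.5364, 0.0028, 0.0964]
eef_rot: [0.142, 0.99, -0.0, -0.001]
contact_force: [-3.0, 2.1, 1.9]
opening: 0.009
finger_force: 1.9
```

```bash
python3 -m pendant '[{"claw":0,"dx":1,"dy":-0.3,"dz":0,"twist":0},{"claw":0,"dx":1.5,"dy":-0.4,"dz":0,"twist":0},{"claw":0,"dx":1.5,"dy":-0.4,"dz":0,"twist":0}]'
```

```text
clock: 10.8
tool_pos: [0.5365, 0.0028, 0.0963]
eef_rot: [0.142, 0.99, -0.0, -0.002]
contact_force: [-5.9, 2.7, 4.2]
opening: 0.005
finger_force: 3.4
```

The tool has stopped and the force is rising, so the panel is against its stop. I'll back off, lift and check it.

```bash
python3 -m pendant '[{"claw":0,"dx":-8,"dy":2.3,"dz":0,"twist":0},{"claw":0,"dx":-22,"dy":6.5,"dz":0,"twist":0},{"claw":0,"dx":-30,"dy":8.5,"dz":10,"twist":0},{"claw":0,"dx":-30,"dy":8.5,"dz":40,"twist":0},{"claw":0,"dx":-30,"dy":8.5,"dz":80,"twist":0},{"claw":0,"dx":-30,"dy":-20,"dz":120,"twist":0},{"claw":0,"dx":-30,"dy":-60,"dz":150,"twist":0},{"claw":0,"dx":-30,"dy":-100,"dz":160,"twist":0}]'
python3 -m pendant '[{"claw":0,"dx":5,"dy":-25,"dz":0,"twist":0},{"claw":0,"dx":10,"dy":-45,"dz":0,"twist":0},{"claw":0,"dx":10,"dy":-45,"dz":0,"twist":0},{"claw":0,"dx":10,"dy":-45,"dz":0,"twist":0}]'
python3 - <<'E'
from h import *
look(["wrist","top","side"],[("thumb_bar",.086),("jade_dish",0),("jade_dish_rim",.026)],"f")
T=pose();print(T[:3,3].round(4))
for n in ["wrist","top","side"]:
    im=cv2.imread(f"pics/f_{n}.png");h=cv2.cvtColor(im,cv2.COLOR_BGR2HSV)
    m=cv2.inRange(h,(65,90,40),(95,255,255));k,l,s,c=cv2.connectedComponentsWithStats(m)
    i=1+s[1:,4].argmax();x,y,w,hh,_=s[i];q=(x+w/2-.5,y+hh/2-.5);print(n,s[i],ray(n,q,.022,T).round(4))
w=cv2.imread("pics/f_wrist.png");t=cv2.imread("pics/f_top.png")[180:290,180:320]
cv2.imwrite("pics/f2.png",np.hstack([cv2.resize(w,(400,300)),cv2.resize(t,(400,300),interpolation=cv2.INTER_CUBIC)]))
E
```

```text
clock: 11.6
tool_pos: [0.5107, -0.0992, 0.2608]
eef_rot: [0.142, 0.99, -0.0, 0.004]
contact_force: [1.2, -0.0, -0.1]
opening: 0.006
finger_force: 0.0
clock: 12.0
tool_pos: [0.5186, -0.1425, 0.2569]
eef_rot: [0.143, 0.99, 0.0, 0.0]
contact_force: [-0.3, 0.2, 0.1]
opening: 0.005
finger_force: 0.0
wrist thumb_bar 0.91 [382.1 171. ] [0.5555 0.0012 0.086 ]
wrist jade_dish 0.91 [166.8 142.4] [ 0.4569 -0.2493  0.    ]
wrist jade_dish 0.65 [276.  316.4] [ 0.7854 -0.1775  0.    ]
wrist jade_dish_rim 0.85 [158.6 144. ] [ 0.4556 -0.2522  0.026 ]
wrist jade_dish_rim 0.63 [166.2 143.8] [ 0.4583 -0.2424  0.026 ]
top thumb_bar 0.71 [207.7 225.2] [0.5521 0.0055 0.086 ]
top jade_dish 0.82 [293.  254.4] [ 0.4614 -0.2541  0.    ]
top jade_dish_rim 0.89 [291.  255.5] [ 0.4589 -0.2461  0.026 ]
side thumb_bar 0.92 [232.3 169.6] [0.5568 0.0055 0.086 ]
side thumb_bar 0.45 [285.3 155.6] [0.7676 0.0313 0.086 ]
side jade_dish 0.92 [221.4 242.3] [ 0.4662 -0.2399  0.    ]
side jade_dish_rim 0.69 [219.9 240.4] [ 0.4618 -0.2486  0.026 ]
[ 0.5186 -0.1427  0.2564]
wrist [ 130  115   61   61 2467] [ 0.4573 -0.2524  0.022 ]
top [280 245  26  24 281] [ 0.4557 -0.2509  0.022 ]
side [ 29   0  21  25 447] [-0.5388  2.0876  0.022 ]
```

View pics/f2.png

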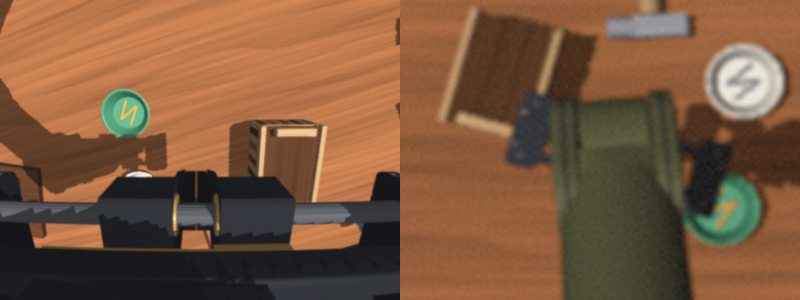

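Both views show the panel shut: the bar lies at the box's end, at (295,132) in the left half and (487,125) in the right half. Wrist and top agree on the jade dish at about (0.457, -0.251).

```bash
python3 -m pendant '[{"claw":0,"dx":-15,"dy":-27,"dz":0,"twist":0},{"claw":0,"dx":-35,"dy":-62,"dz":-5,"twist":0},{"claw":0,"dx":-53,"dy":-94,"dz":-20,"twist":0},{"claw":0,"dx":-61,"dy":-108,"dz":-45,"twist":0},{"claw":0,"dx":-61,"dy":-108,"dz":-75,"twist":0},{"claw":0,"dx":-61,"dy":-108,"dz":-100,"twist":0},{"claw":0,"dx":-61,"dy":-108,"dz":-115,"twist":0},{"claw":0,"dx":-61,"dy":-108,"dz":-120,"twist":0}]'
python3 -m pendant '[{"claw":0,"dx":0,"dy":0,"dz":-10,"twist":0},{"claw":0,"dx":0,"dy":0,"dz":-25,"twist":0},{"claw":0,"dx":0,"dy":0,"dz":-40,"twist":0},{"claw":0,"dx":0,"dy":0,"dz":-50,"twist":0},{"claw":0,"dx":0,"dy":0,"dz":-55,"twist":0},{"claw":0,"dx":0,"dy":0,"dz":-55,"twist":0},{"claw":0,"dx":0,"dy":0,"dz":-55,"twist":0}]'
python3 - <<'E'
from h import *
im,_=eyes.snapshot("side");cv2.imwrite("pics/g.png",cv2.resize(im[130:290,150:310],None,fx=3.7,fy=3.7,interpolation=cv2.INTER_CUBIC))
T=pose();tip=T[:3,3]+.019*T[:3,2];print(tip.round(4))
P=[[.457,-.251,.026],tip];print(((proj("side",P)-[150,130])*3.7).round(0))
E
```

```text
clock: 13.4
tool_pos: [0.4568, -0.2505, 0.135]
eef_rot: [0.142, 0.99, 0.0, -0.001]
contact_force: [0.6, -0.8, -0.1]
opening: 0.002
finger_force: 0.0
clock: 14.1
tool_pos: [0.4579, -0.2509, 0.0819]
eef_rot: [0.142, 0.99, -0.0, 0.0]
contact_force: [-0.3, -0.3, -0.4]
opening: 0.005
finger_force: 0.0
[ 0.458 -0.251  0.063]
[[254. 412.]
 [251. 388.]]
```

View pics/g.png

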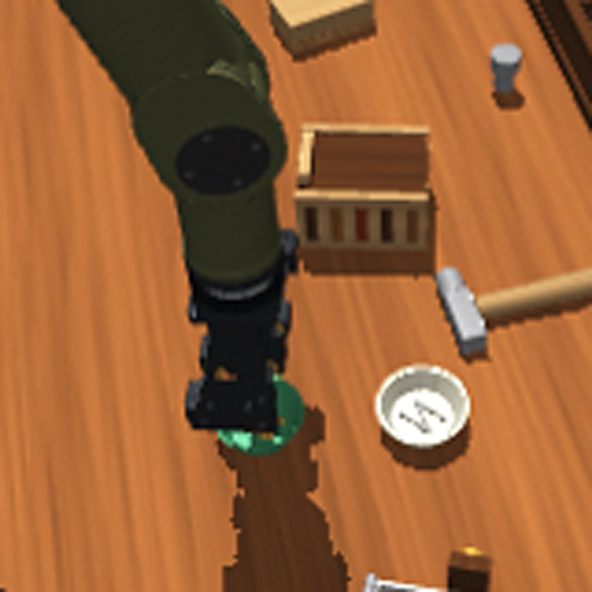

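The box is fully shut, with the panel filling its top around (365,160). The fingertips hang over the jade dish (about (258,412)) with clear space, and the white dish is where it was. I'll hold here and then hand in.

```bash
python3 -m pendant '[{"claw":0,"dx":0,"dy":0,"dz":0,"twist":0},{"claw":0,"dx":0,"dy":0,"dz":0,"twist":0},{"claw":0,"dx":0,"dy":0,"dz":0,"twist":0},{"claw":0,"dx":0,"dy":0,"dz":0,"twist":0},{"claw":0,"dx":0,"dy":0,"dz":0,"twist":0},{"claw":0,"dx":0,"dy":0,"dz":0,"twist":0},{"claw":0,"dx":0,"dy":0,"dz":0,"twist":0},{"claw":0,"dx":0,"dy":0,"dz":0,"twist":0}]'
python3 -m pendant '[{"claw":0,"dx":0,"dy":0,"dz":0,"twist":0},{"claw":0,"dx":0,"dy":0,"dz":0,"twist":0},{"claw":0,"dx":0,"dy":0,"dz":0,"twist":0},{"claw":0,"dx":0,"dy":0,"dz":0,"twist":0},{"claw":0,"dx":0,"dy":0,"dz":0,"twist":0},{"claw":0,"dx":0,"dy":0,"dz":0,"twist":0},{"claw":0,"dx":0,"dy":0,"dz":0,"twist":0},{"claw":0,"dx":0,"dy":0,"dz":0,"twist":0}]'
python3 -m pendant '[{"claw":0,"dx":0,"dy":0,"dz":0,"twist":0},{"claw":0,"dx":0,"dy":0,"dz":0,"twist":0},{"claw":0,"dx":0,"dy":0,"dz":0,"twist":0},{"claw":0,"dx":0,"dy":0,"dz":0,"twist":0},{"claw":0,"dx":0,"dy":0,"dz":0,"twist":0},{"claw":0,"dx":0,"dy":0,"dz":0,"twist":0},{"claw":0,"dx":0,"dy":0,"dz":0,"twist":0},{"claw":0,"dx":0,"dy":0,"dz":0,"twist":0}]'
python3 -c "
from plant import r
print(r.finish_job())"
```

```text
clock: 14.95
tool_pos: [0.4576, -0.2508, 0.0814]
eef_rot: [0.142, 0.99, 0.0, -0.0]
contact_force: [-0.1, 0.6, 0.6]
opening: 0.005
finger_force: 0.0
clock: 15.75
tool_pos: [0.4576, -0.2508, 0.0814]
eef_rot: [0.142, 0.99, 0.0, -0.0]
contact_force: [0.5, -1.3, -0.1]
opening: 0.005
finger_force: 0.0
clock: 16.55
tool_pos: [0.4576, -0.2508, 0.0814]
eef_rot: [0.142, 0.99, 0.0, -0.0]
contact_force: [0.8, 0.9, -0.3]
opening: 0.008
finger_force: 0.0
the job is handed in; nothing more can be done
None
```

The job is handed in at 16.6 s with no verdict shown: I pointed at the thumb bar for over 2 s, pushed the panel shut against its stop with closed fingertips, and finished pointing about 36 mm above the middle of the jade dish, with no sign of touching anything but the bar.

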